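Hang the condiment caddy on the slat panel and lock it

ROBOT

A 6-joint arm with a two-finger parallel gripper is mounted at the origin on the work surface. World frame = base frame: x ahead of the robot, y to its left, z up, the work surface at z = 0. Lengths are in m, angles in rad, forces in N, time in s.
With the tool pointing down it reaches from about 0.35 to 0.8 m from the base axis. Payload 7.3 kg.
Tool frame: the origin (TCP) lies on the centre line of the jaws, within the pads' length; the fingertips stand 11 mm ahead of it and the grasp point (between the pads) lies 8 mm behind it; z points along the fingers, y is the line along which they close (so a half turn about z gives the same grasp; the last joint's range is limited). The gripper opens to 85 mm and grips with 20 to 120 N. Pads are 22 mm wide; open, the fingers measure 114 mm over their backs; the gripper's body (76 mm by 85 mm) begins 54 mm behind the grasp point. The pads swing forward as they close: fully open they stand 13 mm farther back than shut.
Start: joints at [1.157, 0.342, 1.524, -0, 1.275, -0.146], TCP at [0.139, 0.506, 0.242] pointing down, gripper open.
Joint ranges: [-2.53, 2.53], [-0.77, 2.02], [0.04, 2.7], [-1, 4.14], [0.28, 2.66], [-3.11, 3.11]. Speed limits (rad/s): [2.57, 2.57, 3.14, 3.14, 3.14, 3.14].

INTERFACE

Orientations are given as a unit quaternion [x, y, z, w].
In Python, from workcell import reach, move_straight, movej, command_gripper, hold, solve_ik, read_state, get_image, camera_model, PlanningError, finish_job, search_frame, masks_of gives the robot as it stands. Calls block until the motion is done:
- reach(position, orientation): joint-space move of the TCP to a pose.
- move_straight(position, orientation=None, speed=0.15, max_force=None): straight line of the TCP; orientation=None keeps the orientation; speed is the mean speed in m/s. With max_force (N) it stops when the force on the tool has changed by that much, and returns True; else False.
- movej(angles): joint-space move.
- command_gripper(opening, force=None): finger opening in m; force is the grip in N (None keeps the last); returns when the fingers have stopped.
- hold(seconds).
- solve_ik(position, orientation): joint angles nearest the present ones, or None.
- read_state(): the state.
- get_image(name): name is "scene" or "top"; returns (picture, depth): 480x640x3 uint8, red, green, blue; 480x640 float32, m along the optical axis (not along the pixel's ray), 0 where there is no reading.
- camera_model(name): a dict with "K" (3x3 intrinsics, pixels), "R" (3x3) and "t" (3): a world point X has camera coordinates R X + t. Camera axes: x right, y down, z forward; pixel columns grow to the right and rows downward; lengths in m; the calibration is good to about 2 mm. A picture is of the moment at which its call begins. camera_model takes no time and is no camera call.
A pose or a line that the arm cannot do raises PlanningError and nothing moves.
- finish_job(): hands the job in; it is judged then, once.
Trained networks look in the newest picture that a camera, given by its name, has taken for a name from the list of things; names that differ only in an ending like _2 or _b are one class to them, and where a whole thing is asked for, a point or a joint stands for the part that bears it (a point fixed in the world has none). Each returns a list of dicts, best first, with "confidence" (0 to 1); they miss things now and then, are a little off and sometimes report something else, mostly with a low value. They report only what shows in the picture. A call takes as long as a camera call.
- search_frame(name, camera): "rect" ([left, top, right, bottom] in pixels, round what is visible of it).
- masks_of(name, camera): "mask" (480x640 bool, what is visible of it) and "rect" ([left, top, right, bottom] in pixels, round what is visible of it).
The state is a dict: "time_s": time; "joint_positions": joint angles; "dq": joint speeds; "tau": joint torques, N m; "eef_pos": TCP position; "eef_rot": TCP orientation; "contact_force": force on the tool from outside, world axes, zero at the start; "torque": the same for the moment, N m; "grip_width": finger opening in m; "grip_force": force on a finger pad.
Only numpy, scipy, OpenCV 4.12 (cv2) and the standard library are available. Lean on these libraries where they do the work, as an engineer would, in place of code of your own. Each camera call takes 0.05 s, during which the arm holds its last target. There are 200 camera calls.

TASK

Hang the loose caddy in the free bay of the slat panel: tilt its front up to hook its lip into the top groove, then swing it down until it hangs straight, fully home against the panel and centred under the open catch. Then flip that catch over its centre so it snaps down and locks the caddy in, and take the hand away. Leave the taco stand, the glasses and the sauce bottle standing where they are.

Things in the scene. Friction and masses are not known exactly. Their poses are not given: they have to be found in the camera images.
- panel: Upright wooden slat panel, 430 wide, 25 thick, 242 high, fixed. Origin: bottom middle of its front face, on the counter; x into the panel, y along it, z up; things hang on its -x side. Top groove: mouth from z 200 to 216 over the whole width; front lips 5 thick, behind them a cavity 14 deep from z 192 to 226. Two like grooves lower down stay empty. Fixed steel cups (52 wide) hang at y +-183.
- caddy: Loose two-part steel caddy, 0.28-0.46 kg, 120 deep (x), 100 wide (y), walls 60 high, back plate 73. Origin: centre of underside; front -x, back face at x +60. Behind the back: web z 70-73 reaching back to x 71.5, ending in a lip 3 thick, x 68.5-71.5, z 70-90; web and lip 60 wide. Two rubber bumpers stand 3.5 off the back, z 4-16. Home: origin at x -63.5, z +130 in the panel's frame, axes parallel.
- caddy_grip (a point): Middle of the caddy's wooden grip: a bar 55 long (x), 14 wide (y), 20 high, on two posts above the divider; it lies at (-19.5, 0, 135) in the caddy's frame and has the caddy's axes. Pinch it across its 14 mm width; below it 65 mm of free space to the rim.
- caddy_lip (a point): Middle of the top edge of the caddy's upturned hook lip, at (70, 0, 90) in the caddy's frame. The lip is higher (20) than the groove's mouth (16): it enters only with the caddy's front tilted up about 40 to 50 degrees. With the caddy home it stands at x +6.5, z +220 in the panel's frame, behind the upper front lip.
- bay (a point): Middle of the free bay: on the panel's front face at the lower edge of the top groove's mouth (200 above the counter), right below the open catch; axes as the panel's. The caddy's y centre belongs here. At least 70 is free to either side of it.
- catch (a joint): Over-centre flip catch above the free bay; hinge axis along y, 10 in front of the face, 246 above the counter. 0 = open, lever leaning 0.70 rad back over the panel's top; grows as the lever swings up and forward; 3.84 = shut, pointing straight down in front of the groove. Its weight (80 g) drops it back to 0 until past upright (0.70), then snaps it shut; under 1 N at the tip moves it.
- catch_tip (a point): Free end of the catch lever, a flat steel bar 22 wide, 4 thick, with a 12 mm round weight along its end, 38 from hinge to tip. Open, the tip is about 14 behind the front face and 275 above the counter, free to be pushed from behind (the -x way) with closed fingers above the panel's top. Shut, it ends 208 above the counter, 5 above the hung caddy's web.
- neighbour: An identical caddy with napkins, already hung and locked by its own shut catch; fixed. It hangs 136 to 170 beside the free bay, on either side of it. Origin on the panel's face at the lower edge of the groove's mouth, axes as the panel's; it spans 100 in y, 124 out to -x, grip up to z +75.
- rack: Loose zig-zag taco stand, steel on a blue wire frame, 178 long (x), 88 wide (y), 72 high, 0.6 kg. Origin: centre of its underside.
- board: Wooden paddle board lying on the counter, fixed: 240 x 120 and 18 thick, with a 42 wide handle to +x reaching 205 from the origin. Origin: centre of the blade's underside.
- tumbler1: Loose drinking glass, 76 across the rim, 95 high, 0.25 kg, standing on the board. Origin: centre of its underside.
- tumbler2: A second glass like tumbler1, also on the board.
- bottle: Loose white sauce bottle, 56 in diameter, 165 high, 0.3 kg, standing on the counter 200 to 220 in front of the panel. Origin: centre of its underside.

How it is judged:
On the way, in this order (a step that is already met when the one before it is completed fails the run):
1. the caddy, tilted front up, has its lip inside the top groove (x of caddy_lip in the frame of panel between 0.004 and 0.022 m and z of caddy_lip in the frame of panel between 0.192 and 0.226 m and angle between caddy's own z axis and vertical above 0.3 rad).
2. the caddy hangs straight and fully home in the bay, let go, the catch still open (angle between the z axis of caddy and the z axis of panel, either way round below 0.07 rad and angle between the x axis of caddy and the x axis of panel, either way round below 0.07 rad and x of caddy_lip in the frame of panel between 0.002 and 0.013 m and z of caddy_lip in the frame of panel between 0.2165 and 0.2235 m and y of caddy_lip in the frame of bay between -0.02 and 0.02 m and linear speed of caddy below 0.02 m/s and contact force between the fingers and caddy below 0.2 N and value of joint catch below 1 rad), for 0.2 s.
3. the catch has snapped shut over the caddy (value of joint catch above 3.6 rad), for 0.1 s.
At the end, for the whole second after the job is handed in: The caddy hangs still and released in the top groove: upright and square to the panel within 4 degrees, lip behind the upper front lip (its top edge 216.5 to 223.5 above the counter), within 20 mm of the bay's centre; the catch is shut (beyond 3.6 rad) (angle between the z axis of caddy and the z axis of panel, either way round below 0.07 rad and angle between the x axis of caddy and the x axis of panel, either way round below 0.07 rad and x of caddy_lip in the frame of panel between 0.002 and 0.013 m and z of caddy_lip in the frame of panel between 0.2165 and 0.2235 m and y of caddy_lip in the frame of bay between -0.02 and 0.02 m and linear speed of caddy below 0.02 m/s and value of joint catch above 3.6 rad and contact force between the fingers and caddy below 0.2 N); the robot touches nothing.
It fails at once if the taco stand, a glass or the bottle is shifted by more than 30 mm or tipped over (distance of any of rack, tumbler1, tumbler2, bottle from where it was at the start of the episode above 0.03 m or angle between any of rack, tumbler1, tumbler2, bottle's own z axis and vertical above 0.5 rad).
It also fails if it takes over 64 s, if anything falls off the work surface, if the arm or the gripper's body presses on something with over 40 N, if the wrist force passes 120 N, or if a joint passes its speed limit or range.

## Working session

There is one attempt and no reset: what is moved stays moved. The work goes in short steps, each a Python script; the robot and the scene stay as the last script left them, time stands still between calls to the robot, and variables do not carry over. Pictures are saved under pics/ and viewed, at most 10 in all, crops included, and the job is handed in when it is done.

```bash
ls; mkdir -p pics
python3 - <<'E'
from workcell import *
import cv2,numpy as np
for c in("scene","top"):
    im,d=get_image(c); cv2.imwrite(f"pics/{c}0.png",im[:,:,::-1]); np.savez(f"{c}0.npz",im=im,d=d)
    m=camera_model(c); print(c,np.round(m["K"],1).tolist(),"campos",np.round(-m["R"].T@m["t"],3), np.round(m["R"][2],2))
    for n in("panel","caddy","caddy_grip","catch","neighbour","bottle","rack","board","tumbler1"):
        print(n,[(np.round(r["rect"]).astype(int).tolist(),round(r["confidence"],2)) for r in search_frame(n,c)][:4])
E
```

```text
pics
workcell.py
scene [[581.7, 0.0, 316.8], [0.0, 581.7, 241.6], [0.0, 0.0, 1.0]] campos [1.228 0.168 1.224] [-0.53 -0.11 -0.84]
panel [([100, 126, 265, 319], 0.7), ([477, 272, 519, 318], 0.53)]
caddy [([314, 288, 378, 350], 0.88)]
caddy_grip [([312, 288, 382, 349], 0.57)]
catch [([146, 193, 168, 215], 0.75)]
neighbour [([195, 160, 268, 235], 0.83)]
bottle [([276, 231, 301, 278], 0.56), ([144, 192, 168, 216], 0.27)]
rack [([325, 216, 402, 271], 0.64)]
board [([465, 244, 519, 370], 0.76)]
tumbler1 [([477, 271, 518, 317], 0.86), ([481, 223, 522, 271], 0.66)]
top [[439.0, 0.0, 321.6], [0.0, 439.0, 236.3], [0.0, 0.0, 1.0]] campos [0.386 0.05  0.987] [ 0.17 -0.   -0.99]
panel [([406, 122, 559, 359], 0.94)]
caddy [([256, 156, 326, 221], 0.88), ([244, 249, 331, 316], 0.62)]
caddy_grip [([250, 161, 324, 221], 0.62)]
catch [([512, 179, 537, 192], 0.78)]
neighbour [([398, 217, 494, 297], 0.92)]
bottle [([345, 220, 380, 256], 0.97)]
rack []
board [([115, 175, 175, 323], 0.83)]
tumbler1 [([108, 218, 157, 252], 0.96), ([107, 275, 154, 313], 0.66)]
```

```bash
python3 -c "
import cv2
a=cv2.imread('pics/top0.png')[100:400,220:620];cv2.imwrite('pics/top0c.png',cv2.resize(a,(800,600),interpolation=2))"
```

```text
(no output)
```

View pics/scene0.png

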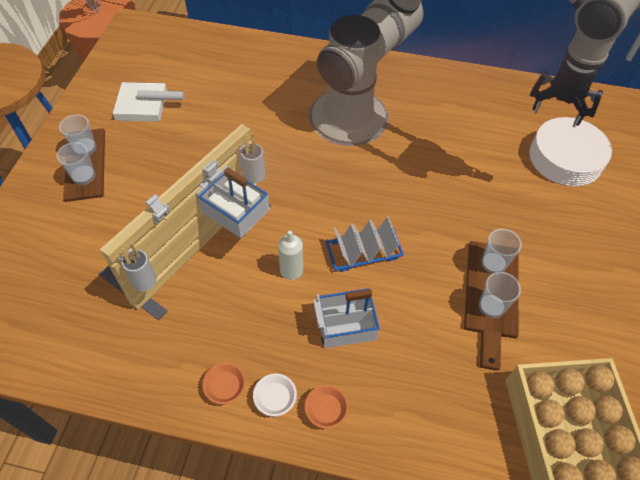

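View pics/top0c.png

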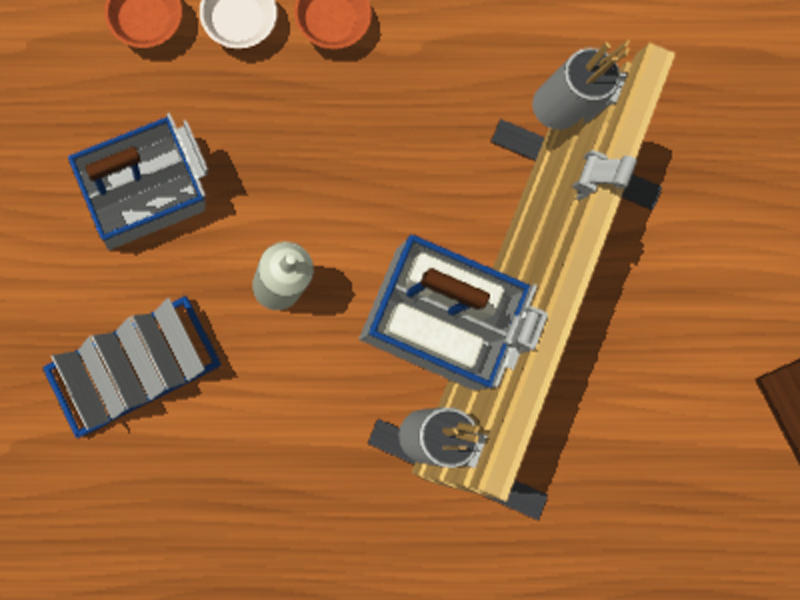

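The pictures show the loose caddy (top: ~290,188), its lip facing right towards the panel. The open catch is at (524,185), the neighbour below it at (446,257), the bottle between the two at (362,238), and the rack at (285,283). Next I measure with depth.

```bash
cat > h.py <<'E'
import numpy as np,cv2
from workcell import *
def cloud(cam,d):
    m=camera_model(cam);K=m["K"];v,u=np.mgrid[:480,:640]
    p=np.stack([(u-K[0,2])/K[0,0]*d,(v-K[1,2])/K[1,1]*d,d],-1)
    P=(p-m["t"])@m["R"]; P[d==0]=np.nan; return P
E
python3 - <<'E'
from h import *
np.set_printoptions(precision=4,suppress=True)
for c in("scene","top"):
    z=np.load(c+"0.npz");P=cloud(c,z["d"]);im=z["im"].astype(int)
    Z=P[...,2]
    def box(name,sel):
        q=P[sel&np.isfinite(Z)]
        if len(q)<15: print(name,"few",len(q));return
        (cx,cy),(w,h),a=cv2.minAreaRect(q[:,:2].astype(np.float32))
        print(c,name,len(q),"c",round(cx,4),round(cy,4),"wh",round(w,4),round(h,4),"a",round(a,1),"med",np.median(q,0),"z",np.percentile(q[:,2],[2,98]))
    def inr(r): 
        s=np.zeros((480,640),bool);s[r[1]:r[3],r[0]:r[2]]=1;return s
    R={"scene":dict(cad=[305,280,390,358],pan=[95,110,270,325],bot=[270,225,307,285],catch=[140,188,175,220],nei=[190,155,275,240],rack=[320,210,410,275]),"top":dict(cad=[250,150,330,226],pan=[400,115,565,365],bot=[343,218,385,258],catch=[505,172,542,202],nei=[395,212,497,298],rack=[240,245,333,320])}[c]
    g=inr(R["cad"])
    box("grip",g&(Z>.138)&(Z<.152)); box("rim",g&(Z>.054)&(Z<.067)); box("lip",g&(Z>.085)&(Z<.095)); box("cadall",g&(Z>.03))
    lum=(im[...,0]>150)&(im[...,0]-im[...,2]>40)
    box("pantop",inr(R["pan"])&(Z>.238)&(Z<.246)&lum)
    box("catch",inr(R["catch"])&(Z>.255)); box("bottle",inr(R["bot"])&(Z>.06)); box("neigrip",inr(R["nei"])&(Z>.262)&(Z<.285)); box("rack",inr(R["rack"])&(Z>.01))
    t=np.round(P[inr(R["catch"])&(Z>.265)],3); print("catchhigh",t.mean(0) if len(t) else 0,len(t))
E
```

```text
scene grip 187 c 0.6477 0.1401 wh 0.0157 0.0554 a 21.9 med [0.6489 0.1407 0.1458] z [0.1385 0.1499]
scene rim 526 c 0.6561 0.1201 wh 0.1048 0.1275 a 22.9 med [0.6605 0.1257 0.0624] z [0.0544 0.0667]
scene lip 51 c 0.6528 0.098 wh 0.0595 0.1161 a 36.5 med [0.674  0.0623 0.0904] z [0.0865 0.0946]
scene cadall 1710 c 0.6574 0.1175 wh 0.1048 0.1337 a 23.3 med [0.6588 0.1228 0.0619] z [0.0317 0.1478]
scene pantop 1767 c 0.5361 -0.2619 wh 0.0679 0.4315 a 65.7 med [ 0.5436 -0.2829  0.243 ] z [0.2387 0.2458]
scene catch 185 c 0.6057 -0.3004 wh 0.0297 0.0311 a 70.5 med [ 0.6054 -0.3013  0.2675] z [0.2554 0.2791]
scene bottle 713 c 0.5496 -0.0334 wh 0.0509 0.0557 a 20.8 med [ 0.5603 -0.0307  0.1198] z [0.0623 0.1639]
scene neigrip 210 c 0.5025 -0.1606 wh 0.0565 0.0165 a 65.2 med [ 0.5049 -0.1586  0.2748] z [0.263  0.2794]
scene rack 2079 c 0.4528 0.1264 wh 0.0931 0.1811 a 26.8 med [0.4558 0.1307 0.0428] z [0.0158 0.0746]
catchhigh [ 0.6032 -0.3047  0.2735] 105
top grip 195 c 0.644 0.1407 wh 0.0145 0.0548 a 23.1 med [0.6435 0.1402 0.1435] z [0.1388 0.1466]
top rim 580 c 0.6511 0.1247 wh 0.104 0.1192 a 23.4 med [0.6481 0.1299 0.061 ] z [0.0556 0.0652]
top lip 57 c 0.6481 0.0979 wh 0.0578 0.1186 a 38.6 med [0.6718 0.0612 0.0887] z [0.0854 0.0936]
top cadall 1562 c 0.6542 0.1182 wh 0.1041 0.1332 a 23.0 med [0.6509 0.1227 0.0614] z [0.0313 0.145 ]
top pantop 3305 c 0.5325 -0.2659 wh 0.0504 0.4311 a 66.3 med [ 0.5017 -0.2651  0.2414] z [0.2387 0.244 ]
top catch 224 c 0.6002 -0.3008 wh 0.022 0.026 a 67.7 med [ 0.6002 -0.301   0.2696] z [0.2557 0.2773]
top bottle 684 c 0.5421 -0.0337 wh 0.054 0.0555 a 65.2 med [ 0.536  -0.0306  0.1242] z [0.0659 0.1635]
top neigrip 325 c 0.4986 -0.1591 wh 0.0545 0.0146 a 66.6 med [ 0.4977 -0.1578  0.2735] z [0.263  0.2765]
top rack 2958 c 0.4495 0.1276 wh 0.0884 0.1778 a 27.2 med [0.4475 0.1281 0.0426] z [0.0158 0.0715]
catchhigh [ 0.5982 -0.3042  0.2731] 135
```

Run:
```python
from h import *
np.set_printoptions(precision=4,suppress=True)
y=np.deg2rad(-114.);ex=np.array([np.cos(y),np.sin(y)]);ey=np.array([-ex[1],ex[0]])
R={"scene":[95,110,270,325],"top":[400,115,565,365]}
for c in R:
    z=np.load(c+"0.npz");P=cloud(c,z["d"]);im=z["im"].astype(int);l,t,r,b=R[c]
    P=P[t:b,l:r];im=im[t:b,l:r];Z=P[...,2]
    s=(Z>.238)&(Z<.246)&(im[...,0]>140)&(im[...,0]-im[...,2]>40)
    q=P[s][:,:2];a=q@ex;v=q@ey
    lo,hi=[],[];vs=[]
    for k in np.arange(v.min()+.005,v.max()-.005,.01):
        m=(v>=k)&(v<k+.01)&(a>np.median(a)-.03)
        if m.sum()>4: lo.append(a[m].min());hi.append(a[m].max());vs.append(k+.005)
    lo,hi,vs=map(np.array,(lo,hi,vs))
    print(c,"v range",v.min(),v.max());print("front",lo);print("back",hi)
    for n,w in(("front",lo),("back",hi)):
        ok=abs(w-np.median(w))<.004;print(n,np.polyfit(vs[ok]-.6,w[ok],1),ok.sum())
    # front face slats
    s=(Z>.02)&(Z<.19)&(im[...,0]-im[...,2]>40)&(abs(P[...,:2]@ex-np.median(lo))<.012)
    print("face",s.sum(),np.percentile(P[s][:,:2]@ex,[5,25,50,75]))
    for n,p in dict(catch=[.6032,-.3047] if c=="scene" else [.5982,-.3042],nei=[.5025,-.1606] if c=="scene" else [.4986,-.1591],bottle=[.5496,-.0334] if c=="scene" else [.5421,-.0337]).items(): print(n,np.dot(p,ex),np.dot(p,ey))
```

```text
scene v range 0.38039125476057095 0.8120821983328739
front [0.0258 0.0267 0.024  0.025  0.0245 0.0242 0.0255 0.0236 0.0251 0.0256
 0.025  0.026  0.0322 0.0323 0.0305 0.026  0.0245 0.0243 0.0239 0.025
 0.0253 0.0246 0.0248 0.0232 0.0248 0.0235 0.0236 0.0471 0.0253 0.0248
 0.0241 0.025  0.0261 0.0245 0.024  0.0238 0.0237 0.0234 0.0242 0.0239
 0.0246]
back [0.0501 0.0536 0.0541 0.0506 0.0509 0.052  0.0514 0.0525 0.0509 0.0519
 0.0527 0.054  0.0514 0.0521 0.052  0.0549 0.0528 0.0504 0.0527 0.05
 0.0526 0.0516 0.0518 0.0504 0.052  0.0513 0.0508 0.0519 0.0515 0.052
 0.0513 0.0522 0.0521 0.051  0.0515 0.0506 0.0509 0.0509 0.0515 0.0506
 0.0495]
front [-0.0027  0.0247] 37
back [-0.0032  0.0517] 41
face 3405 [0.0239 0.0253 0.0263 0.0275]
catch 0.03301375784037777 0.6749832751952132
nei -0.057669762648187906 0.5243784973433804
bottle -0.19303004074919694 0.5156695873991052
top v range 0.37910390398416755 0.8102203466177489
front [0.0257 0.0258 0.0265 0.0253 0.0261 0.0257 0.0258 0.0256 0.0258 0.0258
 0.026  0.0252 0.0274 0.0286 0.0294 0.0261 0.0257 0.0254 0.0256 0.0251
 0.0257 0.0258 0.0262 0.0252 0.0251 0.0255 0.0255 0.028  0.0274 0.0252
 0.0247 0.0246 0.0252 0.0247 0.0257 0.025  0.0246 0.0252 0.0249 0.0251
 0.0252]
back [0.0522 0.0519 0.0514 0.0512 0.0508 0.0512 0.0512 0.0516 0.0512 0.0511
 0.0511 0.0517 0.0513 0.0519 0.0511 0.0512 0.0513 0.0511 0.0515 0.051
 0.0512 0.0506 0.0511 0.0508 0.0506 0.0507 0.0507 0.05   0.0349 0.0499
 0.0502 0.0507 0.0502 0.0506 0.0505 0.0503 0.0507 0.0506 0.0504 0.0503
 0.0505]
front [-0.0027  0.0258] 41
back [-0.0033  0.0509] 40
face 2328 [0.0253 0.0257 0.0261 0.0266]
catch 0.0345906683269355 0.6702121795854623
nei -0.05745380792665622 0.5202055650939607
bottle -0.18970545228883567 0.5089400174597084
```

```bash
cat > plan.py <<'E'
import numpy as np
from scipy.sparse import coo_matrix
from scipy.sparse.csgraph import dijkstra
# reference point: lip/web corner (71.5,70) of the caddy, in panel xz, mm
def fill(x0,x1,z0,z1,s=.75):
    a=np.linspace(x0,x1,int((x1-x0)/s)+2);b=np.linspace(z0,z1,int((z1-z0)/s)+2);return np.stack(np.meshgrid(a,b),-1).reshape(-1,2)
C=np.vstack([fill(60,71.5,70,73),fill(68.5,71.5,70,90),fill(59.5,60,0,73,1),fill(60,63.5,4,16,1)])-[71.5,70]
B=[(0,5,-50,200),(0,5,216,226),(0,25,226,242),(0,25,-50,192),(19,25,192,226),(-16,0,232,260)]
def sdf(p):
    d=np.full(p.shape[:-1],1e9)
    for x0,x1,z0,z1 in B:
        dx=np.maximum(x0-p[...,0],p[...,0]-x1);dz=np.maximum(z0-p[...,1],p[...,1]-z1)
        d=np.minimum(d,np.hypot(np.maximum(dx,0),np.maximum(dz,0))+np.minimum(np.maximum(dx,dz),0))
    return d
th=np.arange(0,53,1.);X=np.arange(-25,16,.5);Z=np.arange(185,225,.5)
G=np.stack(np.meshgrid(X,Z,indexing="ij"),-1)
clr=np.empty((len(th),len(X),len(Z)))
for i,t in enumerate(np.deg2rad(th)):
    c=C@np.array([[np.cos(t),-np.sin(t)],[np.sin(t),np.cos(t)]])
    clr[i]=np.min([sdf(G+q) for q in c],0)
ok=clr>.2;idx=np.arange(clr.size).reshape(clr.shape)
w=1/np.clip(clr,.2,5)**2;r,cc,v=[],[],[]
for ax in range(3):
    a=[slice(None)]*3;b=[slice(None)]*3;a[ax]=slice(0,-1);b[ax]=slice(1,None);a,b=tuple(a),tuple(b)
    m=ok[a]&ok[b];r.append(idx[a][m]);cc.append(idx[b][m]);v.append((w[a]+w[b])[m]*(1,.5,.5)[ax])
g=coo_matrix((np.concatenate(v),(np.concatenate(r),np.concatenate(cc))),(clr.size,)*2).tocsr()
gi=2;goal=idx[gi][np.unravel_index(clr[gi].argmax()if 0 else np.where((abs(G[...,0]-8)<5)&(abs(G[...,1]-203)<6),clr[gi],-9).argmax(),clr[gi].shape)]
D,pr=dijkstra(g,False,goal,return_predecessors=True)
D=D.reshape(clr.shape)
for ti in(40,43,45,47,50): print(th[ti],"start cost",D[ti,4,10:60:10])
ti,xi,zi=47,2,20
s=idx[ti,xi,zi];p=[]
while s>=0 and s!=-9999: p.append(s);s=pr[s]
p=np.array([(th[a],X[b],Z[c],clr[a,b,c]) for a,b,c in zip(*np.unravel_index(p,clr.shape))])
np.save("path.npy",p);print(len(p));print(np.round(p[::5],2));print(p[-1],"min clr",p[:,3].min())
E
python3 plan.py
```

```text
40.0 start cost [21.0532406  20.6532406  20.81533752 21.21533752 21.61749121]
43.0 start cost [20.8132406  20.4132406  20.57533752 20.97533752 21.37533752]
45.0 start cost [20.6532406  20.2532406  20.41533752 20.81533752 21.21533752]
47.0 start cost [20.4932406  20.0932406  20.25533752 20.65533752 21.05533752]
50.0 start cost [20.2532406  19.8532406  20.01533752 20.41533752 20.81533752]
143
[[ 47.   -24.   195.    11.92]
 [ 51.   -23.5  195.    10.99]
 [ 51.   -21.   195.     9.33]
 [ 51.   -18.5  195.     7.76]
 [ 51.   -16.   195.     6.18]
 [ 51.   -14.   195.5    5.33]
 [ 51.   -12.5  196.5    4.58]
 [ 51.   -10.5  197.     4.08]
 [ 51.    -8.5  197.5    3.41]
 [ 51.    -7.   198.5    3.07]
 [ 51.    -5.5  199.5    3.08]
 [ 51.    -4.   200.5    2.91]
 [ 51.    -3.   202.     2.85]
 [ 51.    -1.5  203.     3.01]
 [ 50.     0.   203.5    3.36]
 [ 47.     1.   203.5    3.37]
 [ 44.     2.   203.5    3.11]
 [ 40.     2.5  203.5    3.12]
 [ 37.     3.5  203.5    3.33]
 [ 34.     4.5  203.5    3.32]
 [ 30.     5.   203.5    3.26]
 [ 27.     6.   203.5    3.32]
 [ 25.     7.   203.     3.55]
 [ 22.     8.   203.     3.33]
 [ 19.     8.5  202.5    3.5 ]
 [ 15.     9.   202.5    3.41]
 [ 10.     9.   202.5    3.07]
 [  6.     9.   202.     2.41]
 [  3.     8.5  201.5    1.27]]
[  2.           8.5        201.           1.02278155] min clr 1.022781547887466
```

```bash
cat >> h.py <<'E'
from scipy.spatial.transform import Rotation as Ro
YP=np.deg2rad(-113.83);YC=np.deg2rad(-67.0)
exy=np.deg2rad(-114.)
BAY0=.0257*np.array([np.cos(exy),np.sin(exy),0])+.6728*np.array([-np.sin(exy),np.cos(exy),0])  # bay y, on counter
GRIP=np.array([-.0195,0,.135]);
def tcp(o,yaw,th,tilt,flip=0,dg=(0,0,0)):
    """TCP pose for the caddy origin o (world), yaw, front-up th; tool tilted by tilt in the caddy frame (hand towards the front)"""
    Rc=Ro.from_euler("ZY",[yaw,th])
    Rt=Rc*Ro.from_euler("Y",-tilt)*Ro.from_euler("XZ",[np.pi,flip*np.pi])
    g=np.asarray(o)+Rc.apply(GRIP+dg)
    return g+Rt.apply([0,0,.008]),Rt.as_quat()
def inpanel(x,y,z): return BAY0+Ro.from_euler("Z",YP).apply([x,y,z])
def corner(x,z,th,y=0):
    """caddy origin (world) for lip/web corner at panel x,z (m)"""
    r=Ro.from_euler("Y",th).apply([.0715,0,.070]);return inpanel(x-r[0],y,z-r[2])
G0=np.array([.6458,.1404,0]);O0=G0-Ro.from_euler("Z",YC).apply([-.0195,0,0])
E
python3 - <<'E'
from h import *
print(BAY0,O0)
for flip in(0,1):
  for tilt in(0,15,25,35,45):
    t=np.deg2rad(tilt);out=[]
    for o,yaw,th in((O0,YC,0),(O0+[0,0,.2],YC,0),(corner(-.06,.24,np.deg2rad(47)),YP,47),(corner(.008,.205,np.deg2rad(47)),YP,47),(corner(.008,.202,np.deg2rad(25)),YP,25),(corner(.008,.200,0),YP,0)):
        q=solve_ik(*tcp(o,yaw,np.deg2rad(th),t,flip)); out.append(None if q is None else np.round(q,2).tolist())
    print(flip,tilt,out)
E
```

```text
[ 0.60418025 -0.29713053  0.        ] [0.65341926 0.12245016 0.        ]
0 0 [[0.1, 0.69, 1.26, -0.0, 1.19, 2.84], [0.1, 0.57, 0.92, -0.0, 1.64, 2.84], [-0.77, 0.67, 0.96, 0.78, 1.79, 2.85], [-0.86, 0.73, 0.95, 0.75, 1.82, 2.75], [-0.68, 0.63, 0.99, 0.42, 1.64, 2.88], None]
0 15 [[0.21, 0.68, 1.31, -0.29, 1.12, 3.07], [0.21, 0.55, 0.99, -0.26, 1.55, 2.95], [-0.69, 0.63, 0.91, 0.54, 1.75, 2.93], [-0.78, 0.67, 0.93, 0.53, 1.74, 2.81], [-0.58, 0.61, 0.97, 0.17, 1.59, 2.98], [-0.33, 0.65, 1.0, -0.26, 1.52, -3.04]]
0 25 [[0.29, 0.7, 1.33, -0.49, 1.11, -3.04], [0.29, 0.55, 1.03, -0.43, 1.51, 3.04], [-0.62, 0.61, 0.88, 0.38, 1.73, 2.98], [-0.72, 0.64, 0.92, 0.37, 1.7, 2.86], [-0.5, 0.61, 0.96, -0.0, 1.58, 3.06], [-0.26, 0.68, 0.99, -0.43, 1.54, -2.96]]
0 35 [[0.35, 0.73, 1.35, -0.68, 1.14, -2.87], None, [-0.55, 0.6, 0.85, 0.21, 1.71, 3.03], [-0.65, 0.62, 0.92, 0.2, 1.66, 2.92], None, [-0.2, 0.72, 0.98, -0.6, 1.58, -2.89]]
0 45 [[0.41, 0.77, 1.36, -0.86, 1.19, -2.71], [0.41, 0.59, 1.13, -0.79, 1.48, -3.03], [-0.48, 0.6, 0.83, 0.04, 1.71, 3.09], [-0.58, 0.6, 0.92, 0.03, 1.62, 2.98], [-0.35, 0
[... 576 characters left out ...]
3, -0.49, 1.11, 0.1], [0.29, 0.55, 1.03, -0.43, 1.51, -0.1], [-0.62, 0.61, 0.88, 0.38, 1.73, -0.16], [-0.72, 0.64, 0.92, 0.37, 1.7, -0.28], [-0.5, 0.61, 0.96, -0.0, 1.58, -0.09], [-0.26, 0.68, 0.99, -0.43, 1.54, 0.18]]
1 35 [[0.35, 0.73, 1.35, -0.68, 1.14, 0.27], [0.35, 0.57, 1.08, -0.61, 1.48, 0.0], [-0.55, 0.6, 0.85, 0.21, 1.71, -0.11], [-0.65, 0.62, 0.92, 0.2, 1.66, -0.22], [-0.42, 0.62, 0.96, -0.17, 1.57, -0.01], [-0.2, 0.72, 0.98, -0.6, 1.58, 0.25]]
1 45 [[0.41, 0.77, 1.36, -0.86, 1.19, 0.43], [0.41, 0.59, 1.13, -0.79, 1.48, 0.11], [-0.48, 0.6, 0.83, 0.04, 1.71, -0.05], [-0.58, 0.6, 0.92, 0.03, 1.62, -0.16], [-0.35, 0.64, 0.96, -0.35, 1.57, 0.07], [-0.15, 0.77, 0.98, -0.75, 1.63, 0.31]]
```

Run:
```python
from h import *
T=np.deg2rad(25)
p,q=tcp(O0,YC,0,T,1); zt=Ro.from_quat(q).apply([0,0,1])
reach(p-.11*zt,q); command_gripper(.05)
print(move_straight(p,q,speed=.12,max_force=15)); 
command_gripper(0.0,force=100); s=read_state();print(s["time_s"],s["grip_width"],s["grip_force"],s["contact_force"],s["eef_pos"]-p)
move_straight(p+[0,0,.2],q,speed=.15); s=read_state();print(s["time_s"],s["grip_width"],s["contact_force"],s["torque"])
im,d=get_image("top");cv2.imwrite("pics/top1.png",im[:,:,::-1]);np.savez("top1.npz",im=im,d=d)
im,d=get_image("scene");cv2.imwrite("pics/sc1.png",cv2.resize(im[150:400,200:533,::-1],(800,600)));np.savez("scene1.npz",im=im,d=d)
```

```text
False
5.0333 0.012281033916259712 98.45417618751526 [-3.56326381  1.28814621  4.84528778] [-0.00015327  0.00035039  0.00072987]
6.5167 0.0122887039783366 [-0.43793747  0.23471302 -4.30841385] [ 0.50756649  0.23094134 -0.00422504]
```

View pics/sc1.png

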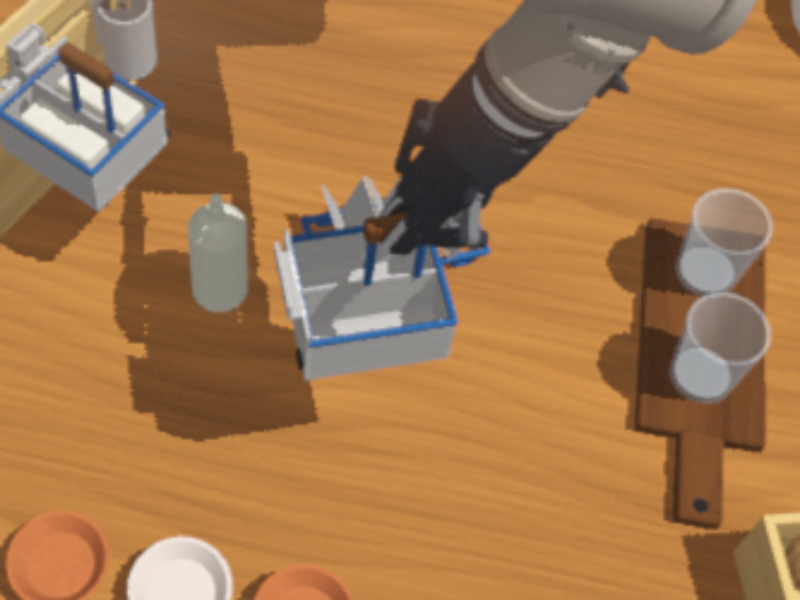

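The caddy hangs level in the jaws at crop (375,290), clear of everything. Next I check for slip in the hand.

```bash
cat >> h.py <<'E'
def inhand(cam,o,yaw,th,D=None):
    if D is None: D=get_image(cam)
    im,d=D; P=cloud(cam,d);ok=np.isfinite(P[...,2])&(d>0)
    L=(Ro.from_euler("ZY",[yaw,th]).inv().apply((P-o)[ok])*1000);c=im[ok].astype(int)
    blue=(c[:,2]-c[:,0]>50)&(abs(L[:,2]-60)<14)&(abs(L[:,0])<72)&(abs(L[:,1])<60)
    b=L[blue]; A=np.c_[b[:,:2],np.ones(len(b))];k=np.linalg.lstsq(A,b[:,2],rcond=None)[0] if len(b)>20 else None
    lip=L[(L[:,2]>80)&(L[:,2]<100)&(abs(L[:,0]-70)<9)&(abs(L[:,1])<36)]
    back=L[(L[:,2]>20)&(L[:,2]<68)&(abs(L[:,0]-60)<8)&(abs(L[:,1])<45)]
    print(cam,"rim n",len(b),"plane",None if k is None else np.round([k[0]*57.3,k[1]*57.3,k[2]],2),"rim x/y ext",np.round(np.percentile(b,[1,99],0)[:,:2],1).tolist() if len(b) else 0,
      "lip n",len(lip),np.round(np.median(lip,0),1) if len(lip) else 0, np.round(np.percentile(lip,[3,97],0),1).tolist() if len(lip) else 0)
E
python3 - <<'E'
from h import *
z=np.array([0,0,.2])
for c in("scene","top"):
    a=np.load(c+"1.npz");inhand(c,O0+z,YC,0,(a["im"],a["d"]))
    a=np.load(c+"0.npz");inhand(c,O0,YC,0,(a["im"],a["d"]))
# check carrying path
T=np.deg2rad(25)
for o,yaw,th in((O0+[0,0,.3],YC,0),(corner(-.07,.29,np.deg2rad(25)),YP,25),(corner(-.05,.21,np.deg2rad(47)),YP,47)):
    p,q=tcp(o,yaw,np.deg2rad(th),T,1);print(p,solve_ik(p,q))
E
```

```text
scene rim n 300 plane [-0.43 -0.51 62.22] rim x/y ext [[-59.4, -48.0], [55.8, 53.2]] lip n 64 [71.8  2.8 88.9] [[70.0, -25.4, 81.3], [72.9, 29.7, 91.8]]
scene rim n 240 plane [-0.38 -0.25 63.99] rim x/y ext [[-59.0, -48.4], [55.9, 53.5]] lip n 50 [71.6  2.  90.3] [[69.8, -28.2, 81.8], [73.0, 30.7, 95.6]]
top rim n 353 plane [ 0.21 -0.56 59.76] rim x/y ext [[-60.9, -51.2], [56.4, 49.2]] lip n 86 [68.9 -2.9 86.4] [[67.6, -30.5, 80.9], [70.8, 27.8, 88.9]]
top rim n 364 plane [2.100e-01 4.000e-02 6.179e+01] rim x/y ext [[-61.0, -51.8], [56.1, 49.3]] lip n 55 [68.5 -2.1 88. ] [[67.3, -30.4, 80.2], [70.5, 26.7, 91.1]]
[0.64712104 0.13728782 0.42774954] [ 0.28559479  0.55187526  0.7713026  -0.44045252  1.74647772 -0.2098752 ]
[ 0.65468484 -0.18278351  0.37936827] [-3.84897240e-01  6.24687693e-01  6.97410533e-01 -4.44089210e-16
  1.81949443e+00  3.10147212e-02]
[ 0.63146026 -0.23536608  0.31346561] [-0.6378673   0.61558776  0.94399439  0.37578485  1.66378742 -0.2021353 ]
```

Run:
```python
from h import *
T=np.deg2rad(25);r=np.deg2rad
s=read_state();print("droop",s["eef_pos"]-(tcp(O0+[0,0,.2],YC,0,T,1)[0]))
p,q=tcp(O0+[0,0,.25],YC,0,T,1);move_straight(p,q,speed=.15)
reach(*tcp(corner(-.07,.29,r(25)),YP,r(25),T,1))
move_straight(*tcp(corner(-.04,.21,r(50)),YP,r(50),T,1),speed=.1);hold(.3)
o=corner(-.04,.21,r(50));p,q=tcp(o,YP,r(50),T,1)
s=read_state();print(s["time_s"],s["eef_pos"]-p,s["contact_force"],s["torque"])
for c in("scene","top"):
    D=get_image(c);inhand(c,o,YP,r(50),D);np.savez(c+"2.npz",im=D[0],d=D[1]);cv2.imwrite(f"pics/{c}2.png",D[0][:,:,::-1])
a=cv2.imread("pics/scene2.png")[90:315,80:380];b=cv2.imread("pics/top2.png")[110:335,330:630]
cv2.imwrite("pics/both2.png",np.hstack([cv2.resize(a,(400,300)),cv2.resize(b,(400,300))]))
```

```text
droop [-2.21971178e-04 -4.21348645e-05 -1.12542413e-03]
9.75 [0.00027098 0.00056462 0.0003757 ] [-0.00538258 -0.15452277 -4.47025038] [-0.60041691  0.25676127 -0.04934476]
scene rim n 296 plane [ 0.   -0.21 61.36] rim x/y ext [[-65.4, -46.6], [55.8, 53.2]] lip n 123 [67.5  6.4 85.2] [[63.7, -25.7, 80.4], [71.7, 30.9, 90.2]]
top rim n 541 plane [ 0.17 -0.2  60.7 ] rim x/y ext [[-62.3, -52.4], [57.5, 48.0]] lip n 148 [69.2 -4.2 85. ] [[67.1, -30.1, 80.4], [72.2, 21.2, 89.0]]
```

View pics/both2.png

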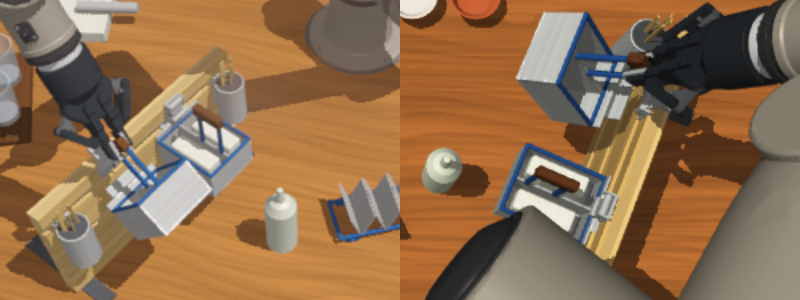

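The caddy is tilted 50° in front of the groove, centred under the catch (left crop, 140,170), as planned. Now I insert the lip.

```bash
cat >> h.py <<'E'
DG=(0,0,.0008);T25=np.deg2rad(25)
def go(th,x,z,y=0,sp=.05,mf=12):
    o=corner(x/1e3,z/1e3,np.deg2rad(th),y);p,q=tcp(o,YP,np.deg2rad(th),T25,1,DG)
    st=move_straight(p,q,speed=sp,max_force=mf);s=read_state();rz=Ro.from_euler("Z",-YP)
    print((th,x,z),st,round(s["time_s"],2),"F(panel)",np.round(rz.apply(s["contact_force"]),1),"M",np.round(rz.apply(s["torque"]),2),"err(panel,mm)",np.round(rz.apply(s["eef_pos"]-p)*1e3,1),flush=True)
    return st
E
python3 - <<'E'
from h import *
for w in[(51,-24,195),(51,-12.5,196.5),(51,-5.5,199.5),(51,-1.5,203),(47,1,203.5)]:
    if go(*w): break
o=corner(w[1]/1e3,w[2]/1e3,np.deg2rad(w[0]))
for c in("scene","top"):
    D=get_image(c);inhand(c,o,YP,np.deg2rad(w[0]),D);cv2.imwrite(f"pics/{c}3.png",D[0][:,:,::-1])
a=cv2.imread("pics/scene3.png")[120:270,100:300];b=cv2.imread("pics/top3.png")[110:260,410:610]
cv2.imwrite("pics/both3.png",np.hstack([cv2.resize(a,(400,300)),cv2.resize(b,(400,300))]))
E
```

```text
(51, -24, 195) False 10.47 F(panel) [ 0.3  0.2 -3.8] M [ 0.   -0.73  0.02] err(panel,mm) [ 0.3  0.  -0.1]
(51, -12.5, 196.5) False 10.85 F(panel) [-0.6  0.3 -3.4] M [ 0.03 -0.7  -0.06] err(panel,mm) [0.4 0.1 0.1]
(51, -5.5, 199.5) False 11.15 F(panel) [-0.3  0.4 -4.1] M [-0.01 -0.66 -0.06] err(panel,mm) [0.4 0.1 0.2]
(51, -1.5, 203) False 11.41 F(panel) [ 0.3 -0.9 -3.7] M [ 0.03 -0.66 -0.06] err(panel,mm) [0.3 0.1 0.3]
(47, 1, 203.5) False 11.66 F(panel) [ 0.  -0.7 -3.8] M [-0.03 -0.63  0.07] err(panel,mm) [-1.3  0.   0.8]
scene rim n 291 plane [-0.22 -0.26 61.96] rim x/y ext [[-68.0, -46.2], [56.1, 53.2]] lip n 2 [62.7 23.7 81.1] [[61.2, 21.3, 80.7], [64.1, 26.1, 81.4]]
top rim n 542 plane [ 0.19 -0.24 61.41] rim x/y ext [[-62.6, -52.3], [56.7, 47.8]] lip n 0 0 0
```

View pics/both3.png

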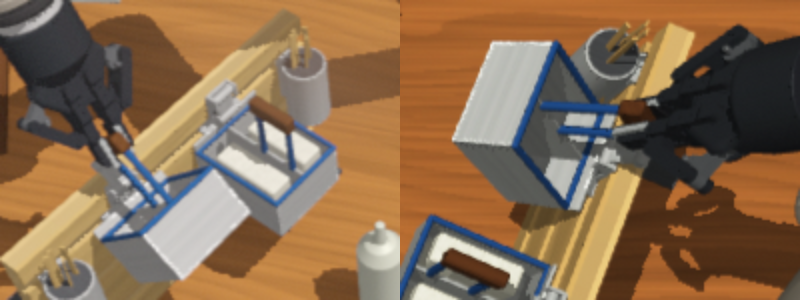

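The lip is in the groove: it no longer shows in either crop and no contact force built up. Now I swing it down.

Run:
```python
from h import *
for w in[(47,1,203.5),(40,2.5,203.5),(34,4.5,203.5),(27,6,203.5),(22,8,203),(15,9,202.5),(10,9,202.5),(6,9,202),(3,8.5,201.5)]:
    if go(*w,sp=.07): break
o=corner(w[1]/1e3,w[2]/1e3,np.deg2rad(w[0]))
for c in("scene","top"):
    D=get_image(c);inhand(c,o,YP,np.deg2rad(w[0]),D)
```

```text
(47, 1, 203.5) False 12.01 F(panel) [-0.  -0.1 -3.9] M [-0.   -0.71  0.01] err(panel,mm) [ 0.5 -0.  -0.2]
(40, 2.5, 203.5) False 12.32 F(panel) [ 0.8  0.4 -3.7] M [ 0.02 -0.42  0.02] err(panel,mm) [-1.2 -0.1  0.5]
(34, 4.5, 203.5) False 12.61 F(panel) [-0.1  0.1 -3.2] M [-0.  -0.3  0. ] err(panel,mm) [-0.5 -0.1 -0.1]
(27, 6, 203.5) False 12.93 F(panel) [ 0.1 -0.  -3. ] M [ 0.01 -0.14 -0.02] err(panel,mm) [-0.  -0.1 -0.3]
(22, 8, 203) False 13.19 F(panel) [ 0.2 -0.5 -3.5] M [ 0.04  0.04 -0.01] err(panel,mm) [ 0.2 -0.1 -0.3]
(15, 9, 202.5) False 13.52 F(panel) [ 0.7  0.4 -3.9] M [ 0.06  0.13 -0.01] err(panel,mm) [ 0.2 -0.1 -0.3]
(10, 9, 202.5) False 13.8 F(panel) [ 0.8 -0.6 -3.1] M [-0.03  0.28  0.04] err(panel,mm) [ 0.4  0.  -0.2]
(6, 9, 202) False 14.06 F(panel) [ 0.6 -0.2 -4.2] M [-0.    0.38  0.03] err(panel,mm) [ 0.3 -0.  -0.3]
(3, 8.5, 201.5) False 14.31 F(panel) [ 0.8 -0.  -3.7] M [ 0.01  0.48 -0.02] err(panel,mm) [ 0.3 -0.  -0.2]
scene rim n 292 plane [ 0.11 -0.1  63.94] rim x/y ext [[-63.2, -48.9], [55.0, 52.5]] lip n 41 [62.5 24.4 92.7] [[61.3, -28.2, 86.2], [64.7, 34.9, 99.3]]
top rim n 19 plane None rim x/y ext [[54.0, -50.3], [57.4, -31.7]] lip n 38 [ 62.1 -24.1  91.4] [[61.2, -34.8, 84.1], [62.9, 33.9, 99.0]]
```

Run:
```python
from h import *
go(1,8,200.5,mf=6,sp=.02); go(0.3,8,199,mf=4,sp=.02)
command_gripper(.05);hold(.5)
s=read_state();q=s["eef_rot"];z=Ro.from_quat(q).apply([0,0,1]);move_straight(s["eef_pos"]-.13*z,q,speed=.15);print(read_state()["time_s"])
o=inpanel(-.0635,0,.130)
for c in("scene","top"):
    D=get_image(c);inhand(c,o,YP,0,D);cv2.imwrite(f"pics/{c}4.png",D[0][:,:,::-1])
    P=cloud(c,D[1]);L=Ro.from_euler("Z",-YP).apply((P-BAY0).reshape(-1,3)).reshape(P.shape)*1e3
    for n,yc in(("mine",0),("nei",-150)):
        m=(abs(L[...,0]+83)<45)&(abs(L[...,1]-yc)<25)&(L[...,2]>265)&(L[...,2]<290)&(D[0][...,0].astype(int)-D[0][...,2]>25)
        r=L[m];print(c,n,len(r),np.round(np.percentile(r,[3,50,97],0),1).tolist() if len(r) else 0)
    m=(abs(L[...,0])<30)&(abs(L[...,1])<40)&(L[...,2]>255)&(L[...,2]<295);r=L[m];print("catch",len(r),np.round(np.percentile(r,[3,50,97],0),1).tolist() if len(r) else 0)
a=cv2.imread("pics/scene4.png")[120:270,100:300];b=cv2.imread("pics/top4.png")[110:260,410:610]
cv2.imwrite("pics/both4.png",np.hstack([cv2.resize(a,(400,300)),cv2.resize(b,(400,300))]))
```

```text
(1, 8, 200.5) False 14.8 F(panel) [ 1.1 -0.  -3.8] M [-0.06  0.39 -0.04] err(panel,mm) [-0.1 -0.2 -0.4]
(0.3, 8, 199) True 15.02 F(panel) [-1.7  0.6  4.6] M [ 0.14 -0.13 -0.03] err(panel,mm) [-0.2  0.4  0.4]
16.9833
scene rim n 346 plane [-1.200e-01 -1.000e-02  6.357e+01] rim x/y ext [[-62.4, -48.5], [57.3, 53.3]] lip n 50 [63.6 20.9 93.5] [[61.2, -29.7, 84.3], [65.6, 34.6, 99.3]]
scene mine 159 [[-110.8, -2.7, 265.7], [-91.5, 6.0, 274.9], [-62.3, 9.6, 280.0]]
scene nei 52 [[-110.4, -151.9, 265.9], [-102.0, -144.4, 273.4], [-92.0, -141.7, 277.8]]
catch 182 [[-10.1, -10.3, 255.7], [4.3, 1.7, 267.2], [13.7, 14.3, 278.9]]
top rim n 179 plane [-1.7   0.95 63.68] rim x/y ext [[-3.1, -52.0], [57.2, 25.9]] lip n 40 [ 63.5 -21.5  93.9] [[61.7, -34.6, 85.8], [64.1, 35.7, 99.3]]
top mine 183 [[-107.2, -7.7, 268.7], [-80.0, -2.1, 274.2], [-57.9, 3.8, 276.5]]
top nei 85 [[-80.1, -156.5, 272.5], [-69.3, -151.6, 274.4], [-58.0, -147.0, 276.7]]
catch 227 [[-4.0, -14.4, 255.9], [5.2, -2.4, 269.9], [14.8, 10.0, 276.8]]
```

View pics/both4.png

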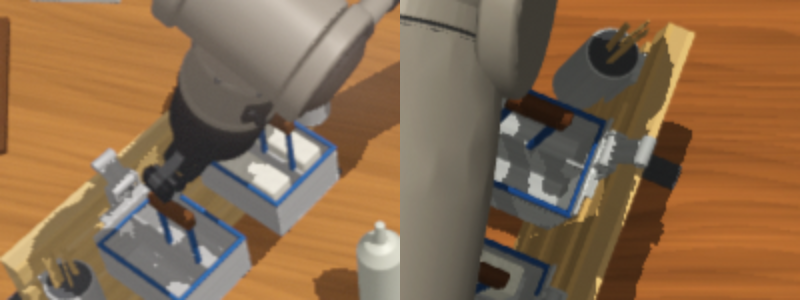

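The caddy hangs level and centred under the still open catch (left crop: catch 110,165, caddy 170,245). The measurements agree: bar at y≈1 mm, rim tilt -0.1°. Next I flip the catch.

Run:
```python
from h import *
q=(Ro.from_euler("Z",YP)*Ro.from_euler("XZ",[np.pi,np.pi])).as_quat()
P=lambda x,z:inpanel(x,0,z+.011)   # fingertip at z
print(solve_ik(P(.045,.33),q),solve_ik(P(.045,.264),q),solve_ik(P(-.018,.264),q))
s=read_state();move_straight(s["eef_pos"]+[0,0,.06],s["eef_rot"],speed=.15);command_gripper(0)
reach(P(.045,.35),q)
print(move_straight(P(.045,.264),q,speed=.12,max_force=8))
print(move_straight(P(-.016,.266),q,speed=.06,max_force=12));hold(.3)
s=read_state();print(s["time_s"],s["contact_force"])
move_straight(P(.0,.35),q,speed=.15);move_straight(P(.05,.40),q,speed=.15);hold(.5)
o=inpanel(-.0635,0,.130)
for c in("scene","top"):
    D=get_image(c);inhand(c,o,YP,0,D);cv2.imwrite(f"pics/{c}5.png",D[0][:,:,::-1])
    Pt=cloud(c,D[1]);L=Ro.from_euler("Z",-YP).apply((Pt-BAY0).reshape(-1,3)).reshape(Pt.shape)*1e3
    m=(abs(L[...,0])<30)&(abs(L[...,1])<20)&(L[...,2]>257)&(L[...,2]<290);print("open-catch pts",m.sum())
    m=(abs(L[...,0]+12)<10)&(abs(L[...,1])<14)&(L[...,2]>206)&(L[...,2]<243);print("shut-catch pts",m.sum())
a=cv2.imread("pics/scene5.png")[120:270,100:300];b=cv2.imread("pics/top5.png")[110:260,410:610]
cv2.imwrite("pics/both5.png",np.hstack([cv2.resize(a,(400,300)),cv2.resize(b,(400,300))]))
```

```text
[-6.36709706e-01  6.09828649e-01  8.24317784e-01 -4.44089210e-16
  1.70744622e+00 -2.20797745e-01] [-6.36709706e-01  6.20180988e-01  9.79204685e-01 -4.44089210e-16
  1.54220698e+00 -2.20797745e-01] [-5.44126607e-01  6.11736969e-01  9.94182977e-01 -4.44089210e-16
  1.53567271e+00 -1.28214646e-01]
False
False
21.2917 [-0.52331734 -0.23148598  0.32387061]
scene rim n 430 plane [-8.000e-02 -3.000e-02  6.375e+01] rim x/y ext [[-62.4, -48.6], [57.1, 53.2]] lip n 57 [64.  22.4 93.5] [[62.2, -33.0, 82.4], [66.5, 35.3, 99.7]]
open-catch pts 1
shut-catch pts 117
top rim n 540 plane [-4.000e-02 -7.000e-02  6.186e+01] rim x/y ext [[-61.2, -52.1], [57.1, 50.1]] lip n 36 [ 63.6 -22.5  93.8] [[62.6, -35.1, 85.9], [64.1, 34.8, 99.6]]
open-catch pts 0
shut-catch pts 97
```

View pics/both5.png

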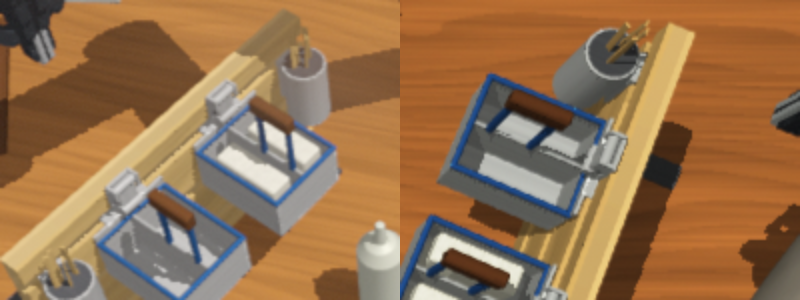

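The catch is shut over the caddy (left crop 125,190), just like the neighbour's. The caddy hangs square, nothing else has moved and the hand is clear, so I hand it in.

```bash
python3 -c "
from workcell import *
print(finish_job())"
```

```text
the job is handed in; nothing more can be done
None
```

The caddy hangs home, level and centred in the free bay, its catch is snapped shut, the hand is clear, and the job was handed in after about 23 s of the allowed 64 s; the hand-in call gave no verdict.

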